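# Close a saggar for the kiln

## Robot

A 6-joint arm with a two-finger parallel gripper is mounted at the origin on the work surface; the furniture and walls round the work are solid. World frame = base frame: x ahead of the robot, y to its left, z up, the work surface at z = 0. Lengths are in m, angles in rad, forces in N, time in s.
With the tool pointing down it reaches from about 0.25 to 0.775 m from the base axis. Payload 4 kg.
Tool frame: the origin (TCP) lies at the very end of the fingers, on their centre line; the grasp point (between the pads) lies 19 mm behind it (robot.hold_point_z is the distance from the TCP to the grasp point, in m); z points along the fingers, y is the line along which they close (so a half turn about z gives the same grasp; the last joint's range is limited). The gripper opens to 94 mm and grips with 3 to 60 N. Pads are 16 mm wide; open, the fingers measure 119 mm over their backs; the gripper's body (75 mm by 177 mm) begins 78 mm behind the grasp point.
Start: joints at [1.089, 0.087, 1.371, -0, 1.684, -0.103], TCP at [0.203, 0.511, 0.206] pointing down, gripper open.
Joint ranges: [-3.1, 3.1], [-0.76, 2.03], [0.27, 2.55], [-1.08, 4.22], [0.17, 2.65], [-2.57, 2.57]. Speed limits (rad/s): [2.79, 2.79, 3.14, 3.14, 3.14, 3.14].

## Interface

Orientations are given as [roll, pitch, yaw] about the fixed x, y, z axes, in that order (R = Rz(yaw) Ry(pitch) Rx(roll)).
In Python, from bench import robot gives the robot as it stands.
- The arm moves only by the tool carry_out, never from a script. Its argument "steps" is a list of rows, each a list of 3 entries, a list of its own where there are three numbers: the shift along the tool's x, y, z in m, then the turn about the tool's z in units of 10 degrees (1.0 is 10 degrees), then the closure, from -1 (fully open) to 1 (shut). In form: [[[tx, ty, tz], roll, jaw], ...]. A call has 1 to 10 rows; each row is the pose to reach, as a shift and turn from the pose commanded when the call began, along the tool's axes at that moment; what a row does not reach only later rows make up. A row lasts 1/8 s, in which the tool goes at most 62.5 mm and 10.7 degrees, less where a joint would pass 70% of its speed; a pose out of reach is approached as far as the arm can. A call with a gripper value outside its range is refused whole. The fingers move at their own pace and stop on an object; the grip force is fixed at half the most. Time passes only in rows, so rows that repeat a pose let the fingers close. It gives the time, the measured TCP pose, the force, the opening and the grip force at its end, in the units of the state.
- robot.get_obs(): the state, without advancing time (a new reading comes with each control period).
- robot.snapshot(name): name is "side" or "top" or "wrist"; returns a dict with "image" (420x560x3 uint8, red, green, blue), "z_map" (420x560 float32, m along the optical axis (not along the pixel's ray), 0 where there is no reading), "mtx" (3x3 intrinsics, pixels), "R" (3x3) and "t" (3): a world point X has camera coordinates R X + t. Camera axes: x right, y down, z forward; pixel columns grow to the right and rows downward; lengths in m; the calibration is good to about 2 mm. The wrist camera is an equidistant fisheye: a pixel r from the principal point sees the ray r / f radians off the axis. A picture is of the moment at which its call begins.
- robot.close_job(): hands the job in; it is judged then, once.
The state is a dict: "time": time; "joint_positions": joint angles; "qvel": joint speeds; "joint_torque": joint torques, N m; "tool_pos": TCP position; "ee_rot": TCP orientation; "wrist_force": force on the tool from outside, world axes, zero at the start; "wrist_torque": the same for the moment, N m; "width": finger opening in m; "finger_force": force on a finger pad.
Only numpy, scipy, OpenCV 4.12 (cv2) and the standard library are available. Lean on these libraries where they do the work, as an engineer would, in place of code of your own. Each camera call takes 0.05 s, during which the arm holds its last target. There are 200 camera calls.

## Task

Pack the clay saggar that stands mouth-up on the white kiln shelf: put the charcoal lump inside it, then close it with the mouth-down beaker of the same width, rim on rim and lined up all round, so that it stays there by itself. Set the beaker down rather than letting it fall, keep the saggar upright on the kiln shelf, and leave the narrow beaker, the tape and the slip brush where they are.

Things in the scene. Friction and masses are not known exactly. Their poses are not given: they have to be found in the camera images.
- kiln_shelf: white plaster-coloured slab lying flat on the table, fixed, 140 mm (its x) by 160 mm (its y), 12 mm thick; origin at the centre of its underside, z up
- saggar_mouth (a point): centre of the open mouth (rim plane) of the saggar, a loose straight-sided terracotta beaker standing mouth-up on the kiln shelf: 58 mm outside diameter, 46 mm inside, wall 6 mm, 58 mm tall, inner floor 51 mm below this point, 0.15 kg nominal; z points out of the mouth (up). The rim is 70 mm above the table
- cover_center (a point): centre, half-way up, of the cover: a loose terracotta beaker like the saggar (58 mm outside diameter, wall 6 mm, 58 mm tall, 0.15 kg nominal) that stands mouth-down on the table; straight sides, edge bevelled 4 mm at the closed end, which is on top. z points up, away from its mouth; the rim lies 29 mm below this point
- cover_rim (a point): centre of the cover's mouth (rim plane), 29 mm below cover_center; z points away from the mouth, into the beaker (up while it is mouth-down)
- narrow_center (a point): centre of a narrower terracotta beaker that also stands mouth-down: 42 mm outside diameter, 62 mm tall; it does not match the saggar and stays where it is. It and the cover may have changed places
- charcoal_center (a point): centre of the loose black charcoal lump, a bar 28 mm (its x) by 14 mm (its y) by 9 mm high, lying flat on the table
- tape: roll of masking tape lying flat, 98 mm across, 25 mm high; origin under its centre; a bystander
- slip_brush: white shaving brush with a red foot standing on end, 36 mm across, 92 mm high; origin under its centre; a bystander
Not all that is in view belongs to the job. What is shaped like the part that bears cover_center but blue or turquoise is not meant.

How it is judged:
By the outcome, as a careful person would: the job done as asked, in the order asked, and still so for the second after the job is handed in, with the robot touching nothing.
It also fails if it takes over 59 s, if anything falls off the work surface, if the arm or the gripper's body presses on something with over 40 N, if the wrist force passes 120 N, or if a joint passes its speed limit or range.

## Working session

There is one attempt and no reset: what is moved stays moved. The work goes in short steps, Python scripts to look and compute and a tool call to move; the robot and the scene stay as the last step left them, time stands still between calls to the robot, and variables do not carry over. Pictures are saved under pics/ and viewed, at most 10 in all, crops included, and the job is handed in when it is done.

Besides the shell and the picture viewer there is one more tool, called after "Emit:" in YAML: its name, and indented under it one key for each argument. carry_out: Moves the arm, as the interface text tells. Its arguments: {"type":"object","properties":{"steps":{"type":"array","items":{"type":"array"}}},"required":["steps"]}

```bash
mkdir -p pics
cat > h.py <<'E'
import numpy as np, cv2, pickle
from bench import robot
def cloud(s):
    h,w=s["z_map"].shape; u,v=np.meshgrid(np.arange(w),np.arange(h)); z=s["z_map"]; K=s["mtx"]
    c=np.stack([(u-K[0,2])/K[0,0]*z,(v-K[1,2])/K[1,1]*z,z],-1)
    return (c-s["t"])@s["R"]
E
python3 - <<'E'
from h import *
o=robot.get_obs(); print({k:np.round(v,3) for k,v in o.items()})
for n in("top","side"):
    s=robot.snapshot(n); pickle.dump(s,open(n+".pkl","wb")); cv2.imwrite(f"pics/{n}0.png",s["image"][...,::-1]); print(n,s["mtx"],-s["R"].T@s["t"],s["R"][2])
E
```

```text
{'time': np.float64(0.0), 'joint_positions': array([ 1.089,  0.088,  1.372, -0.   ,  1.684, -0.103]), 'qvel': array([ 0.   , -0.001,  0.001, -0.   ,  0.002, -0.   ]), 'joint_torque': array([ 1.0000e-03, -3.4017e+01, -3.0243e+01,  7.2000e-02,  3.3000e-02,
       -0.0000e+00]), 'tool_pos': array([0.203, 0.511, 0.204]), 'ee_rot': array([-3.139, -0.   ,  2.763]), 'wrist_force': array([-0.332, -0.271, -0.04 ]), 'wrist_torque': array([-0.001,  0.041,  0.027]), 'finger_force': np.float64(0.0), 'width': np.float64(0.094)}
top [[388.39047504   0.         276.01117942]
 [  0.         388.39047504 211.83439022]
 [  0.           0.           1.        ]] [0.37925062 0.09273577 0.94069501] [ 0.20097184  0.00111863 -0.97959638]
side [[475.97670375   0.         275.52548574]
 [  0.         475.97670375 204.55959914]
 [  0.           0.           1.        ]] [ 0.30269796 -0.68707035  0.64264448] [ 0.23319068  0.79751948 -0.55640343]
```

View pics/top0.png

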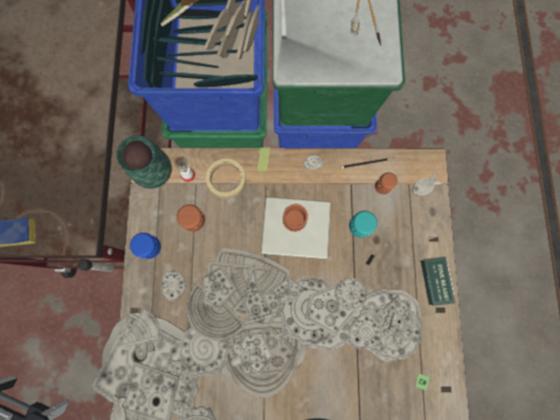

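View pics/side0.png

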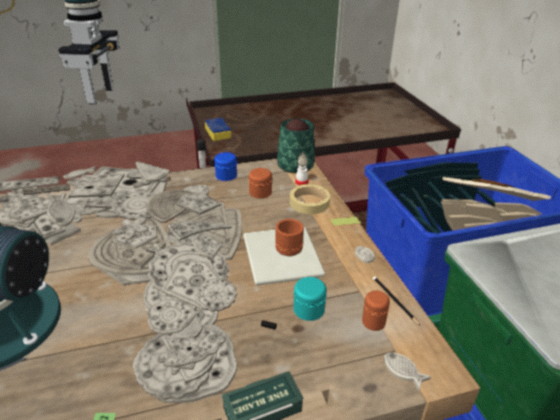

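The top view shows the saggar on the shelf at (295,217). There are two terracotta mouth-down beakers: (190,217), which is wider, and (387,183), which is narrow. The blue (145,245) and turquoise (363,224) beakers are decoys. The charcoal is at (370,260), the tape at (226,177) and the brush at (186,172). The side view agrees: cover (260,182), narrow beaker (375,310), charcoal (269,325). Next I'll measure diameters and heights to tell the two terracotta beakers apart.

Run:
```python
from h import *
s=pickle.load(open("top.pkl","rb")); P=cloud(s); im=s["image"]; hsv=cv2.cvtColor(im,cv2.COLOR_RGB2HSV)
m=((hsv[...,0]<14)&(hsv[...,1]>120)&(hsv[...,2]>80)).astype(np.uint8)
for (u,v,r,nm) in[(190,217,20,"A"),(387,183,18,"B"),(295,217,20,"sag"),(363,224,20,"turq"),(145,245,20,"blue"),(186,172,12,"brush"),(226,177,25,"tape")]:
    p=P[v-r:v+r,u-r:u+r].reshape(-1,3); zz=np.percentile(p[:,2],97); q=p[abs(p[:,2]-zz)<.006]
    c,rad=cv2.minEnclosingCircle(q[:,:2].astype(np.float32)*1000)
    print(nm,"top z",zz.round(4),"circ",np.round(c,1),"d",round(2*rad,1),"mean",q.mean(0).round(4),"ext",(np.ptp(q,0)*1000).round(1))
def planepts(s,uv,z):
    K=s["mtx"]; d=np.c_[(uv-K[[0,1],[2,2]])/K[0,0],np.ones(len(uv))]@s["R"]; C=-s["R"].T@s["t"]
    return C+d*((z-C[2])/d[:,2])[:,None]
for n,(u,v,w) in {"top":(370,260,14),"side":(269,325,16)}.items():
    s=pickle.load(open(n+".pkl","rb")); g=s["image"].max(2); mm=np.zeros_like(g); mm[v-w:v+w,u-w:u+w]=g[v-w:v+w,u-w:u+w]<60
    ys,xs=np.nonzero(mm); q=planepts(s,np.c_[xs,ys].astype(float),.006)
    print(n,"charcoal",len(xs),q.mean(0).round(4),cv2.minAreaRect((q[:,:2]*1000).astype(np.float32)))
s=pickle.load(open("top.pkl","rb")); 
mm=(s["image"].min(2)>185).astype(np.uint8); mm[:190]=0;mm[265:]=0;mm[:,:255]=0;mm[:,335:]=0
ys,xs=np.nonzero(mm); q=planepts(s,np.c_[xs,ys].astype(float),.012); print("shelf",cv2.minAreaRect((q[:,:2]*1000).astype(np.float32)))
a=cv2.resize(im[185:250,155:225],None,fx=5,fy=5,interpolation=3);b=cv2.resize(im[150:215,352:422],None,fx=5,fy=5,interpolation=3)
cv2.imwrite("pics/c.png",np.hstack([a,b])[...,::-1])
```

```text
A top z 0.0604 circ [552.1 296. ] d 56.5 mean [0.5516 0.2956 0.0581] ext [54.5 55.5  9.9]
B top z 0.0631 circ [ 637.2 -172.1] d 41.1 mean [ 0.6368 -0.1718  0.0615] ext [39.1 38.3  8.9]
sag top z 0.0712 circ [549.7  49. ] d 57.5 mean [0.5493 0.0487 0.0699] ext [55.4 57.2  8.5]
turq top z 0.06 circ [ 537.8 -112.4] d 56.8 mean [ 0.5372 -0.1122  0.0578] ext [54.5 55.9  8.3]
blue top z 0.0607 circ [485.6 399.7] d 56.7 mean [0.4854 0.3989 0.0586] ext [55.4 55.1  8.7]
brush top z 0.0829 circ [665.7 312.4] d 18.4 mean [0.6649 0.312  0.0818] ext [16.9 15.  10.7]
tape top z 0.027 circ [655.4 219. ] d 98.8 mean [0.6551 0.218  0.0251] ext [97.  96.1  8.9]
top charcoal 23 [ 0.4553 -0.131   0.006 ] ((455.230224609375, -131.1399688720703), (5.186858654022217, 23.036090850830078), 54.40304183959961)
side charcoal 68 [ 0.454  -0.1332  0.006 ] ((453.9587097167969, -133.13780212402344), (10.296905517578125, 25.176790237426758), 56.29317855834961)
shelf ((472.33709716796875, 41.39690399169922), (93.30216979980469, 138.3062286376953), 34.4062385559082)
```

View pics/c.png

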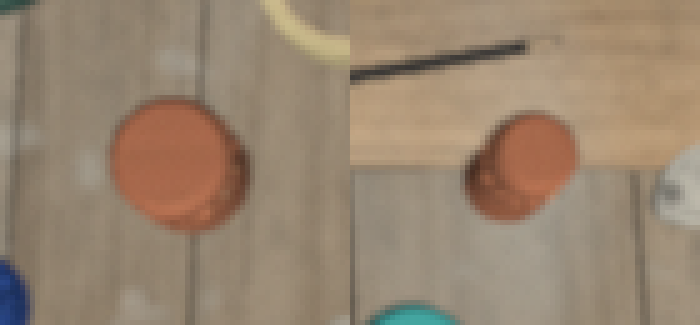

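The cover is the terracotta beaker at (190,217): 56.5 mm across and 0.060 m high at world (0.552, 0.296). The one at (387,183) measures 41 mm by 62 mm, so it is the narrow beaker. The blue and turquoise ones are excluded by colour. The charcoal is near (0.455, -0.132), with its long axis at about -35°. I'll move there first.

```bash
cat > mv.py <<'E'
import sys, numpy as np
from scipy.spatial.transform import Rotation as Ro
# mv(commanded pose x y z yawdeg, target x y z yawdeg) -> shift in tool axes and turn units
def mv(c,t):
    R=Ro.from_euler("xyz",[np.pi,0,np.radians(c[3])]).as_matrix()
    return np.round(R.T@(np.array(t[:3])-c[:3]),4), round(((c[3]-t[3]+180)%360-180)/10,3)
if __name__=="__main__":
    a=list(map(float,sys.argv[1:])); print(mv(a[:4],a[4:]))
E
python3 mv.py .203 .511 .206 158.3 .455 -.132 .14 145
```

```text
(array([-0.4719, -0.5043,  0.066 ]), 1.33)
```

Emit:
carry_out:
  steps:
    - [[-0.472, -0.504, 0.03], 1.33, -0.2]
    - [[-0.472, -0.504, 0.03], 1.33, -0.2]
    - [[-0.472, -0.504, 0.03], 1.33, -0.2]
    - [[-0.472, -0.504, 0.03], 1.33, -0.2]
    - [[-0.472, -0.504, 0.03], 1.33, -0.2]
    - [[-0.472, -0.504, 0.03], 1.33, -0.2]
    - [[-0.472, -0.504, 0.066], 1.33, -0.2]
    - [[-0.472, -0.504, 0.066], 1.33, -0.2]
    - [[-0.472, -0.504, 0.066], 1.33, -0.2]
    - [[-0.472, -0.504, 0.066], 1.33, -0.2]

```text
time: 1.35
tool_pos: [0.4305, -0.0696, 0.1498]
ee_rot: [3.141, 0.0, 2.53]
wrist_force: [1.1, 0.5, -0.4]
width: 0.0561
finger_force: 0.0
```

Emit:
carry_out:
  steps:
    - [[0, 0, 0], 0, -0.2]
    - [[0, 0, 0], 0, -0.2]
    - [[0, 0, 0], 0, -0.2]

```text
time: 1.72
tool_pos: [0.4302, -0.0663, 0.1506]
ee_rot: [3.141, 0.0, 2.533]
wrist_force: [0.5, -0.8, 0.2]
width: 0.0561
finger_force: 0.0
```

Run:
```python
from h import *
from mv import mv
o=robot.get_obs(); p=o["tool_pos"]; y=np.degrees(o["ee_rot"][2]); print(p.round(4),y, o["ee_rot"])
print(mv([*p,y],[.4547,-.132,.12,145]))
```

```text
[ 0.4302 -0.0663  0.1506] 145.12608674769407 [3.14102244e+00 1.79868835e-04 2.53292804e+00]
(array([-0.0577, -0.0399,  0.0306]), np.float64(0.013))
```

Emit:
carry_out:
  steps:
    - [[-0.058, -0.04, 0.02], 0, -0.2]
    - [[-0.058, -0.04, 0.03], 0, -0.2]
    - [[-0.058, -0.04, 0.03], 0, -0.2]
    - [[-0.058, -0.04, 0.03], 0, -0.2]

```text
time: 2.22
tool_pos: [0.4549, -0.1323, 0.1208]
ee_rot: [3.141, 0.0, 2.532]
wrist_force: [-0.0, 0.8, 1.0]
width: 0.0565
finger_force: 0.0
```

```bash
cat >> h.py <<'E'
def wrays(s,uv):
    K=s["mtx"]; d=(np.asarray(uv,float)-K[[0,1],[2,2]])/K[0,0]; r=np.hypot(d[:,0],d[:,1])+1e-9
    c=np.c_[d/r[:,None]*np.sin(r)[:,None],np.cos(r)]
    return -s["R"].T@s["t"], c@s["R"]
def wplane(s,uv,z):
    C,d=wrays(s,uv); return C+d*((z-C[2])/d[:,2])[:,None]
def wproj(s,X):
    c=np.atleast_2d(X)@s["R"].T+s["t"]; r=np.hypot(c[:,0],c[:,1]); th=np.arctan2(r,c[:,2])
    return c[:,:2]/(r[:,None]+1e-12)*th[:,None]*s["mtx"][0,0]+s["mtx"][[0,1],[2,2]]
E
python3 - <<'E'
from h import *
o=robot.get_obs(); print(o["tool_pos"].round(4),o["ee_rot"].round(4))
s=robot.snapshot("wrist"); pickle.dump(s,open("w1.pkl","wb")); cv2.imwrite("pics/w1.png",s["image"][...,::-1])
print(s["mtx"],-s["R"].T@s["t"],wproj(s,[[.4547,-.132,.006],o["tool_pos"]]))
u,v=wproj(s,[.4547,-.132,.006])[0]; w=45
u0,v0=int(u)-w,int(v)-w; g=s["image"].max(2); mm=np.zeros_like(g); mm[v0:v0+2*w,u0:u0+2*w]=g[v0:v0+2*w,u0:u0+2*w]<55
n,l,st,ce=cv2.connectedComponentsWithStats(mm)
for i in range(1,n):
    if st[i,4]>30:
        ys,xs=np.nonzero(l==i); q=wplane(s,np.c_[xs,ys],.007); print(st[i],ce[i].round(1),cv2.minAreaRect((q[:,:2]*1000).astype(np.float32)))
E
```

```text
[ 0.4549 -0.1323  0.1208] [3.1409e+00 1.0000e-04 2.5324e+00]
[[325.1922621    0.         282.37368943]
 [  0.         325.1922621  212.27561279]
 [  0.           0.           1.        ]] [ 0.38470439 -0.08452116  0.29991198] [[283.42402049 208.68255068]
 [283.8608992  261.52407207]]
[278 201   9  23 100] [282.4 212.7] ((456.42535400390625, -134.87716674804688), (7.593315124511719, 21.59621810913086), 55.31203079223633)
```

View pics/w1.png

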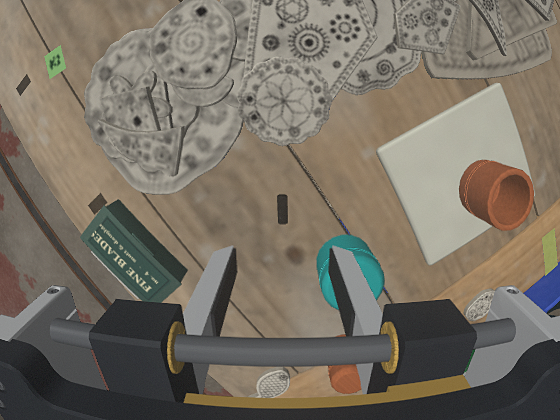

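The wrist view shows the charcoal at (282,209), lined up with the fingers within 1 px of the prediction. I'll descend and grip it.

Emit:
carry_out:
  steps:
    - [[0, 0, 0.05], 0, -0.2]
    - [[0, 0, 0.09], 0, -0.2]
    - [[0, 0, 0.11], 0, -0.2]
    - [[0, 0, 0.117], 0, -0.2]
    - [[0, 0, 0.117], 0, -0.2]
    - [[0, 0, 0.117], 0, 1]
    - [[0, 0, 0.117], 0, 1]
    - [[0, 0, 0.117], 0, 1]
    - [[0, 0, 0.117], 0, 1]
    - [[0, 0, 0.117], 0, 1]

```text
time: 3.52
tool_pos: [0.455, -0.1337, 0.0033]
ee_rot: [3.141, -0.0, 2.531]
wrist_force: [0.2, 0.1, -0.8]
width: 0.0099
finger_force: 0.0
```

Emit:
carry_out:
  steps:
    - [[0, 0, 0], 0, 1]
    - [[0, 0, 0], 0, 1]
    - [[0, 0, 0], 0, 1]

```text
time: 3.9
tool_pos: [0.455, -0.1337, 0.0033]
ee_rot: [3.142, -0.0, 2.531]
wrist_force: [-0.6, -0.4, -0.4]
width: 0.0087
finger_force: 30.0
```

Run:
```python
from h import *
s=robot.snapshot("wrist"); pickle.dump(s,open("w2.pkl","wb")); print(robot.get_obs()["width"],robot.get_obs()["tool_pos"])
u,v=wproj(s,robot.get_obs()["tool_pos"])[0]; print(u,v); u=int(u);v=int(v)
cv2.imwrite("pics/w2.png",cv2.resize(s["image"][v-70:v+50,u-80:u+80],None,fx=5,fy=5)[...,::-1])
```

```text
0.009158521741310485 [ 0.454982   -0.13367262  0.00332634]
283.8983274957118 261.57383977978753
```

View pics/w2.png

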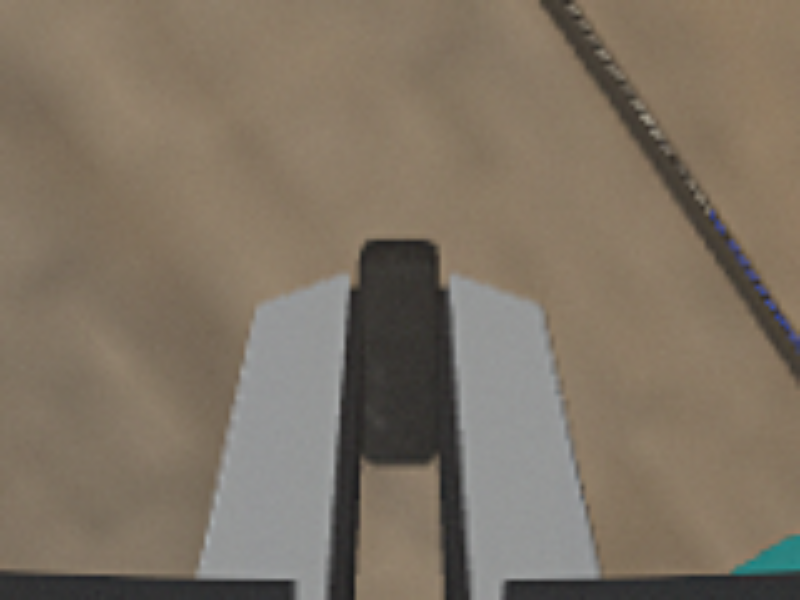

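The charcoal is gripped lengthwise between the pads, spanning (400,240)–(400,463) in the crop and centred on the TCP. I'll carry it over the saggar.

```bash
python3 mv.py .455 -.1337 .0033 145 .5497 .049 .115 145
```

```text
(array([ 0.0272,  0.204 , -0.1117]), 0.0)
```

Emit:
carry_out:
  steps:
    - [[0, 0, -0.06], 0, 1]
    - [[0, 0, -0.112], 0, 1]
    - [[0.027, 0.204, -0.112], 0, 1]
    - [[0.027, 0.204, -0.112], 0, 1]
    - [[0.027, 0.204, -0.112], 0, 1]
    - [[0.027, 0.204, -0.112], 0, 1]
    - [[0.027, 0.204, -0.112], 0, 1]
    - [[0.027, 0.204, -0.112], 0, 1]
    - [[0.027, 0.204, -0.112], 0, 1]
    - [[0.027, 0.204, -0.112], 0, 1]

```text
time: 5.2
tool_pos: [0.5496, 0.0478, 0.1155]
ee_rot: [3.142, 0.0, 2.529]
wrist_force: [0.3, 0.4, 0.3]
width: 0.0086
finger_force: 30.0
```

Run:
```python
from h import *
s=robot.snapshot("wrist"); pickle.dump(s,open("w3.pkl","wb")); o=robot.get_obs();print(o["width"],o["tool_pos"],o["ee_rot"],o["finger_force"])
print("TCP px",wproj(s,[o["tool_pos"],[.5497,.049,.07]]))
cv2.imwrite("pics/w3.png",s["image"][...,::-1])
```

```text
0.008678094246354733 [0.54968499 0.04796429 0.11550984] [3.14148628e+00 2.13007119e-04 2.52912307e+00] 29.99995093792677
TCP px [[284.18808929 261.46346121]
 [285.04984683 234.29833273]]
```

View pics/w3.png

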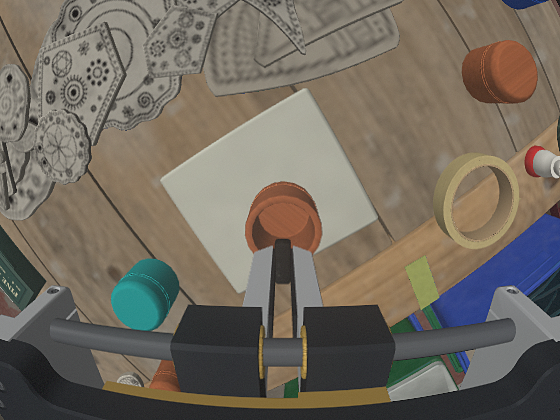

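The saggar mouth lies directly under the fingers, centred near (285,228), as predicted. I'll lower to the rim and release inside the mouth outline.

Emit:
carry_out:
  steps:
    - [[0, 0, 0.025], 0, 1]
    - [[0, 0, 0.044], 0, 1]
    - [[0, 0, 0.044], 0, 1]
    - [[0, 0, 0.044], 0, 0.6]
    - [[0, 0, 0.044], 0, 0.6]
    - [[0, 0, 0.044], 0, 0.6]
    - [[0, 0, 0.044], 0, 0.6]
    - [[0, 0, 0.01], 0, 0.6]
    - [[0, 0, -0.05], 0, 0.6]
    - [[0, 0, -0.07], 0, -1]

```text
time: 6.5
tool_pos: [0.5518, 0.0489, 0.1903]
ee_rot: [3.137, 0.006, 2.531]
wrist_force: [0.9, 0.8, -0.2]
width: 0.0252
finger_force: 0.0
```

Emit:
carry_out:
  steps:
    - [[0, 0, 0], 0, -1]
    - [[0, 0, 0], 0, -1]
    - [[0, 0, 0], 0, -1]

```text
time: 6.88
tool_pos: [0.5488, 0.0489, 0.1831]
ee_rot: [-3.139, -0.003, 2.531]
wrist_force: [0.6, 0.9, 0.2]
width: 0.0553
finger_force: 0.0
```

Run:
```python
from h import *
s=robot.snapshot("wrist"); pickle.dump(s,open("w4.pkl","wb")); o=robot.get_obs();print(o["width"],o["tool_pos"],o["ee_rot"])
t=robot.snapshot("top"); pickle.dump(t,open("t4.pkl","wb"))
u,v=map(int,wproj(s,[.5497,.049,.07])[0]); print(u,v)
a=cv2.resize(s["image"][v-60:v+60,u-60:u+60],(480,480)); cv2.imwrite("pics/w4.png",a[...,::-1])
```

```text
0.059314522836640356 [0.54898317 0.04888955 0.18330892] [-3.13967833e+00 -2.95643126e-03  2.53061478e+00]
284 210
```

View pics/w4.png

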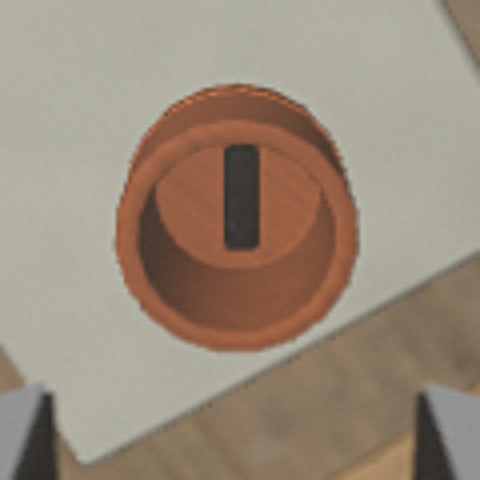

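The charcoal lies flat on the saggar floor (crop (242,197)), and the rim centre is within about 1 mm of my estimate. Next I'll close lightly round the saggar in two directions at right angles. This centres it on known TCP coordinates.

Emit:
carry_out:
  steps:
    - [[0, 0, 0], 0, -1]
    - [[0, 0, 0], 0, -1]
    - [[0, 0, 0], 0, -1]
    - [[0, 0, 0.06], 0, -1]
    - [[0, 0, 0.11], 0, -1]
    - [[0, 0, 0.14], 0, -1]
    - [[0, 0, 0.148], 0, -1]
    - [[0, 0, 0.148], 0, -1]
    - [[0, 0, 0.148], 0, -1]
    - [[0, 0, 0.148], 0, 0.3]

```text
time: 8.22
tool_pos: [0.5511, 0.0489, 0.0391]
ee_rot: [3.14, 0.003, 2.531]
wrist_force: [0.6, -0.4, -0.1]
width: 0.0874
finger_force: 0.0
```

Emit:
carry_out:
  steps:
    - [[0, 0, 0], 0, 0.6]
    - [[0, 0, 0], 0, 0.6]
    - [[0, 0, 0], 0, 0.6]
    - [[0, 0, 0], 0, 0.6]
    - [[0, 0, 0], 0, 0.6]
    - [[0, 0, 0], 0, 0.6]

```text
time: 8.98
tool_pos: [0.5499, 0.0489, 0.0374]
ee_rot: [-3.142, 0.0, 2.531]
wrist_force: [-0.7, -0.3, 1.1]
width: 0.0571
finger_force: 30.0
```

Emit:
carry_out:
  steps:
    - [[0, 0, 0], 0, -1]
    - [[0, 0, 0], 0, -1]
    - [[0, 0, 0], 0, -1]
    - [[0, 0, 0], 0, -1]
    - [[0, 0, 0], 0, -1]
    - [[0, 0, 0], 1, -1]
    - [[0, 0, 0], 2, -1]
    - [[0, 0, 0], 3, -1]
    - [[0, 0, 0], 4, -1]
    - [[0, 0, 0], 5, -1]

```text
time: 10.22
tool_pos: [0.5499, 0.0489, 0.0373]
ee_rot: [3.142, -0.0, 1.652]
wrist_force: [0.3, -0.6, -0.4]
width: 0.094
finger_force: 0.0
```

Emit:
carry_out:
  steps:
    - [[0, 0, 0], 1, -1]
    - [[0, 0, 0], 2, -1]
    - [[0, 0, 0], 3, -1]
    - [[0, 0, 0], 4, -1]
    - [[0, 0, 0], 4, -1]
    - [[0, 0, 0], 4, -1]

```text
time: 10.98
tool_pos: [0.5499, 0.0489, 0.0373]
ee_rot: [-3.142, -0.0, 0.962]
wrist_force: [-0.6, -0.2, -0.6]
width: 0.094
finger_force: 0.0
```

Emit:
carry_out:
  steps:
    - [[0, 0, 0], 0, 0.6]
    - [[0, 0, 0], 0, 0.6]
    - [[0, 0, 0], 0, 0.6]
    - [[0, 0, 0], 0, 0.6]
    - [[0, 0, 0], 0, 0.6]
    - [[0, 0, 0], 0, 0.6]
    - [[0, 0, 0], 0, 0.6]

```text
time: 11.85
tool_pos: [0.5498, 0.0489, 0.0373]
ee_rot: [-3.142, -0.0, 0.96]
wrist_force: [-1.1, -0.0, 0.2]
width: 0.0583
finger_force: 30.0
```

Run:
```python
from h import *
o=robot.get_obs();print(o["width"],o["tool_pos"],o["ee_rot"],o["finger_force"],o["wrist_force"])
```

```text
0.058275190362781996 [0.54984445 0.04891547 0.03732776] [-3.14151164e+00 -4.63486883e-05  9.59901507e-01] 29.99999564141035 [-1.11244233 -0.02093502  0.16397119]
```

The saggar axis is at TCP (0.5498, 0.0489), which matches the cameras. Next is the cover.

```bash
python3 mv.py .5498 .0489 .0373 55 .552 .296 .15 55
```

```text
(array([ 0.2037, -0.1399, -0.1127]), 0.0)
```

Emit:
carry_out:
  steps:
    - [[0, 0, 0], 0, -1]
    - [[0, 0, 0], 0, -1]
    - [[0, 0, 0], 0, -1]
    - [[0, 0, 0], 0, -1]
    - [[0, 0, 0], 0, -1]
    - [[0, 0, -0.05], 0, -1]
    - [[0, 0, -0.1], 0, -1]
    - [[0, 0, -0.113], 0, -1]
    - [[0, 0, -0.113], 0, -1]
    - [[0, 0, -0.113], 0, -1]

```text
time: 13.1
tool_pos: [0.5486, 0.0489, 0.1479]
ee_rot: [-3.138, 0.002, 0.96]
wrist_force: [0.3, -0.4, 0.4]
width: 0.0938
finger_force: 0.0
```

Emit:
carry_out:
  steps:
    - [[0.204, -0.14, 0], 0, -1]
    - [[0.204, -0.14, 0], 0, -1]
    - [[0.204, -0.14, 0], 0, -1]
    - [[0.204, -0.14, 0], 0, -1]
    - [[0.204, -0.14, 0], 0, -1]
    - [[0.204, -0.14, 0], 0, -1]
    - [[0.204, -0.14, 0], 0, -1]
    - [[0.204, -0.14, 0], 0, -1]
    - [[0.204, -0.14, 0], 0, -1]

```text
time: 14.22
tool_pos: [0.5525, 0.2954, 0.1506]
ee_rot: [3.141, -0.0, 0.958]
wrist_force: [-0.4, -1.0, 1.1]
width: 0.094
finger_force: 0.0
```

Run:
```python
from h import *
s=robot.snapshot("wrist"); pickle.dump(s,open("w5.pkl","wb")); o=robot.get_obs();print(o["width"],o["tool_pos"],o["ee_rot"])
print(wproj(s,[[.552,.296,.058]]))
im=s["image"]; hsv=cv2.cvtColor(im,cv2.COLOR_RGB2HSV)
m=((hsv[...,0]<14)&(hsv[...,1]>110)&(hsv[...,2]>60)).astype(np.uint8)
n,l,st,ce=cv2.connectedComponentsWithStats(m)
print([(st[i].tolist(),ce[i].round(1).tolist()) for i in range(1,n) if st[i,4]>300])
# expected outline of cover
a=np.linspace(0,2*np.pi,60); mk=np.zeros_like(m)
pts=np.vstack([wproj(s,np.c_[.552+r*np.cos(a),.296+r*np.sin(a),0*a+z]) for r,z in[(.029,0),(.029,.054),(.025,.058)]]).astype(np.float32)
h=cv2.convexHull(pts); print(cv2.boundingRect(h), [h[:,0].min(0),h[:,0].max(0)])
```

```text
0.09427208455530778 [0.55249148 0.29556098 0.1506513 ] [ 3.14132457e+00 -4.62383115e-04  9.58684752e-01]
[[282.44260598 213.83174352]]
[([250, 173, 64, 71, 3511], [281.1, 208.5]), ([370, 361, 39, 32, 847], [388.5, 376.3])]
(249, 170, 67, 73) [array([249.817 , 170.2632], dtype=float32), array([315.05646, 242.88272], dtype=float32)]
```

The cover outline matches the prediction within about 1 mm. I'll descend and centre it the same way.

Emit:
carry_out:
  steps:
    - [[0, 0, 0.05], 0, -1]
    - [[0, 0, 0.1], 0, -1]
    - [[0, 0, 0.125], 0, -1]
    - [[0, 0, 0.132], 0, -1]
    - [[0, 0, 0.132], 0, -1]
    - [[0, 0, 0.132], 0, 0.6]
    - [[0, 0, 0.132], 0, 0.6]
    - [[0, 0, 0.132], 0, 0.6]
    - [[0, 0, 0.132], 0, 0.6]
    - [[0, 0, 0.132], 0, 0.6]

```text
time: 15.52
tool_pos: [0.5524, 0.2965, 0.0188]
ee_rot: [3.141, -0.001, 0.96]
wrist_force: [-0.3, -0.1, 2.0]
width: 0.0584
finger_force: 30.0
```

Emit:
carry_out:
  steps:
    - [[0, 0, 0], 0, 0.6]
    - [[0, 0, 0], 0, 0.6]
    - [[0, 0, 0], 0, 0.6]

```text
time: 15.9
tool_pos: [0.5524, 0.2965, 0.0188]
ee_rot: [3.141, -0.001, 0.96]
wrist_force: [-1.4, -1.0, 4.0]
width: 0.0585
finger_force: 30.0
```

Emit:
carry_out:
  steps:
    - [[0, 0, 0], 0, -1]
    - [[0, 0, 0], 0, -1]
    - [[0, 0, 0], 0, -1]
    - [[0, 0, 0], 0, -1]
    - [[0, 0, 0], 0, -1]
    - [[0, 0, 0], -1, -1]
    - [[0, 0, 0], -2, -1]
    - [[0, 0, 0], -3, -1]
    - [[0, 0, 0], -4, -1]
    - [[0, 0, 0], -5, -1]

```text
time: 17.15
tool_pos: [0.5522, 0.2963, 0.0184]
ee_rot: [3.141, -0.0, 1.838]
wrist_force: [-0.1, 1.1, 0.2]
width: 0.0941
finger_force: 0.0
```

Emit:
carry_out:
  steps:
    - [[0, 0, 0], -1, -1]
    - [[0, 0, 0], -2, -1]
    - [[0, 0, 0], -3, -1]
    - [[0, 0, 0], -4, -1]
    - [[0, 0, 0], -4, -1]
    - [[0, 0, 0], -4, -1]

```text
time: 17.9
tool_pos: [0.5522, 0.2963, 0.0183]
ee_rot: [3.141, 0.0, 2.528]
wrist_force: [-0.4, 0.8, 0.5]
width: 0.0942
finger_force: 0.0
```

Emit:
carry_out:
  steps:
    - [[0, 0, 0], 0, 0.6]
    - [[0, 0, 0], 0, 0.6]
    - [[0, 0, 0], 0, 0.6]
    - [[0, 0, 0], 0, 0.6]
    - [[0, 0, 0], 0, 0.6]
    - [[0, 0, 0], 0, 0.6]
    - [[0, 0, 0], 0, 0.6]

```text
time: 18.77
tool_pos: [0.5522, 0.2962, 0.0183]
ee_rot: [-3.141, -0.0, 2.531]
wrist_force: [-0.3, -0.8, 0.2]
width: 0.0567
finger_force: 29.8
```

Run:
```python
from h import *
from mv import mv
o=robot.get_obs();p=o["tool_pos"];print(o["width"],p,o["ee_rot"],o["finger_force"],o["wrist_force"])
print(mv([*p,np.degrees(o["ee_rot"][2])],[.5498,.0489,p[2]+.12,np.degrees(o["ee_rot"][2])]))
```

```text
0.0566960611325942 [0.55216733 0.29624289 0.01833322] [-3.14148018e+00 -7.06022439e-05  2.53055252e+00] 29.793284833431244 [-0.31510805 -0.78316159  0.17143911]
(array([-0.14  , -0.2039, -0.12  ]), np.float64(0.0))
```

Emit:
carry_out:
  steps:
    - [[0, 0, -0.04], 0, 0.8]
    - [[0, 0, -0.08], 0, 0.8]
    - [[0, 0, -0.12], 0, 0.8]
    - [[-0.03, -0.04, -0.12], 0, 0.8]
    - [[-0.06, -0.08, -0.12], 0, 0.8]
    - [[-0.09, -0.13, -0.12], 0, 0.8]
    - [[-0.12, -0.17, -0.12], 0, 0.8]
    - [[-0.14, -0.204, -0.12], 0, 0.8]
    - [[-0.14, -0.204, -0.12], 0, 0.8]
    - [[-0.14, -0.204, -0.12], 0, 0.8]

```text
time: 20.02
tool_pos: [0.5497, 0.0494, 0.1379]
ee_rot: [3.141, -0.001, 2.531]
wrist_force: [0.1, 0.3, -1.8]
width: 0.056
finger_force: 29.8
```

Emit:
carry_out:
  steps:
    - [[0, 0, 0.02], 0, 0.8]
    - [[0, 0, 0.03], 0, 0.8]
    - [[0, 0, 0.03], 0, 0.8]
    - [[0, 0, 0.03], 0, 0.8]

```text
time: 20.52
tool_pos: [0.5502, 0.0494, 0.1088]
ee_rot: [3.141, 0.001, 2.531]
wrist_force: [0.7, -0.2, -2.1]
width: 0.0565
finger_force: 29.8
```

Run:
```python
from h import *
from mv import mv
o=robot.get_obs();p=o["tool_pos"];print(o["width"],p,o["ee_rot"],o["finger_force"],o["wrist_force"])
print(mv([*p,np.degrees(o["ee_rot"][2])],[.5498,.0489,.0893,np.degrees(o["ee_rot"][2])]))
s=robot.snapshot("side"); a=cv2.resize(s["image"][175:295,220:360],None,fx=4,fy=4); 
w=robot.snapshot("wrist")["image"]; b=cv2.resize(w[150:300,200:370],(340,300))
cv2.imwrite("pics/p6.png",a[...,::-1]); cv2.imwrite("pics/p6w.png",b[...,::-1])
```

```text
0.05648375825215668 [0.55023262 0.04943475 0.10883383] [3.14097481e+00 6.12163374e-04 2.53146840e+00] 29.80506956577301 [ 0.68946581 -0.2127965  -2.14604232]
(array([ 0.    , -0.0007,  0.0195]), np.float64(0.0))
```

View pics/p6.png

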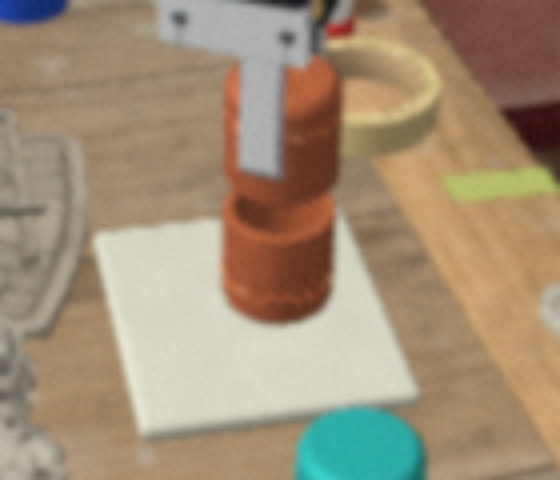

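Run:
```python
from h import *
s=pickle.load(open("side.pkl","rb")); im=cv2.imread("pics/p6.png")
a=np.linspace(0,2*np.pi,90)
for z in(.0,.035,.065,.095,.12,.14):
    if z==0: continue
    X=np.c_[.5498+.029*np.cos(a),.0489+.029*np.sin(a),0*a+z]; c=X@s["R"].T+s["t"]; u=s["mtx"][0,0]*c[:,0]/c[:,2]+s["mtx"][0,2]; v=s["mtx"][1,1]*c[:,1]/c[:,2]+s["mtx"][1,2]
    i,j=u.argmin(),u.argmax(); r=int(round((v[i]+v[j])/2)); 
    h=cv2.cvtColor(im[(r-175)*4:(r-175)*4+4],cv2.COLOR_BGR2HSV); m=((h[...,0]<16)&(h[...,1]>120)).sum(0)>2; x=np.nonzero(m[190:360])[0]+190
    print(z,"pred",u.min().round(2),u.max().round(2),"row",r,"seen",220+x.min()/4,220+x.max()/4)
```

```text
0.035 pred 275.97 304.07 row 241 seen 276.0 302.25
0.065 pred 276.1 304.68 row 229 seen 276.0 303.0
0.095 pred 276.23 305.32 row 217 seen 276.0 304.0
0.12 pred 276.35 305.87 row 206 seen 276.0 304.75
0.14 pred 276.44 306.32 row 198 seen 276.25 305.75
```

The side view shows the cover held straight above the saggar, with both axes aligned within 0.5 px. I'll lower it slowly.

Emit:
carry_out:
  steps:
    - [[0, -0.0006, 0.008], 0, 0.8]
    - [[0, -0.0006, 0.014], 0, 0.8]
    - [[0, -0.0006, 0.018], 0, 0.8]
    - [[0, -0.0006, 0.0195], 0, 0.8]
    - [[0, -0.0006, 0.0195], 0, 0.8]
    - [[0, -0.0006, 0.0195], 0, 0.8]
    - [[0, -0.0006, 0.0195], 0, 0.8]

```text
time: 21.5
tool_pos: [0.5497, 0.0484, 0.089]
ee_rot: [3.141, 0.0, 2.531]
wrist_force: [-0.5, 0.5, -1.7]
width: 0.0568
finger_force: 29.8
```

Emit:
carry_out:
  steps:
    - [[0, 0.0004, 0.0004], 0, 0.8]
    - [[0, 0.0004, 0.0008], 0, 0.8]
    - [[0, 0.0004, 0.0008], 0, 0.8]
    - [[0, 0.0004, 0.0008], 0, 0.8]

```text
time: 22.0
tool_pos: [0.5499, 0.0488, 0.0884]
ee_rot: [3.141, 0.0, 2.531]
wrist_force: [-0.8, -1.0, 1.1]
width: 0.0565
finger_force: 29.8
```

Emit:
carry_out:
  steps:
    - [[0, 0, 0.0004], 0, 0.8]
    - [[0, 0, 0.0004], 0, 0.8]
    - [[0, 0, 0.0004], 0, 0.8]

```text
time: 22.38
tool_pos: [0.5499, 0.0488, 0.0884]
ee_rot: [3.141, 0.001, 2.531]
wrist_force: [-1.6, 0.6, 5.1]
width: 0.0566
finger_force: 29.8
```

The contact force has risen to 5 N, so the cover is seated rim on rim. I'll open slowly, then back away.

Emit:
carry_out:
  steps:
    - [[0, 0, 0], 0, 0.3]
    - [[0, 0, 0], 0, 0.1]
    - [[0, 0, 0], 0, -0.3]
    - [[0, 0, 0], 0, -1]
    - [[0, 0, 0], 0, -1]
    - [[0, 0, 0], 0, -1]
    - [[0, 0, 0], 0, -1]
    - [[0, 0, 0], 0, -1]

```text
time: 23.38
tool_pos: [0.5498, 0.0488, 0.0876]
ee_rot: [3.141, 0.0, 2.531]
wrist_force: [-1.4, -0.9, 0.2]
width: 0.0941
finger_force: 0.0
```

Emit:
carry_out:
  steps:
    - [[0, 0, -0.02], 0, -1]
    - [[0, 0, -0.05], 0, -1]
    - [[0, 0, -0.1], 0, -1]
    - [[0, 0, -0.15], 0, -1]
    - [[-0.05, 0, -0.18], 0, -1]
    - [[-0.1, 0, -0.18], 0, -1]
    - [[-0.1, 0, -0.18], 0, -1]
    - [[-0.1, 0, -0.18], 0, -1]

```text
time: 24.38
tool_pos: [0.6312, -0.0084, 0.2669]
ee_rot: [-3.141, -0.002, 2.531]
wrist_force: [-0.4, -0.6, 0.7]
width: 0.0935
finger_force: 0.0
```

Run:
```python
from h import *
o=robot.get_obs();print(o["width"],o["tool_pos"])
s=robot.snapshot("side"); im=s["image"][175:295,220:360]; im=cv2.resize(im,None,fx=4,fy=4)[...,::-1].copy(); cv2.imwrite("pics/p7.png",im)
a=np.linspace(0,2*np.pi,90)
for z in(.035,.06,.085,.1,.118):
    X=np.c_[.5498+.029*np.cos(a),.0489+.029*np.sin(a),0*a+z]; c=X@s["R"].T+s["t"]; u=s["mtx"][0,0]*c[:,0]/c[:,2]+s["mtx"][0,2]; v=s["mtx"][1,1]*c[:,1]/c[:,2]+s["mtx"][1,2]
    i,j=u.argmin(),u.argmax(); r=int(round((v[i]+v[j])/2)); h=cv2.cvtColor(im[(r-175)*4:(r-175)*4+4],cv2.COLOR_BGR2HSV); m=((h[...,0]<16)&(h[...,1]>120)).sum(0)>2; x=np.nonzero(m[190:360])[0]+190
    print(z,"pred",u.min().round(2),u.max().round(2),"seen",220+x.min()/4,220+x.max()/4)
t=robot.snapshot("top"); P=cloud(t).reshape(-1,3); 
q=P[(abs(P[:,2]-.126)<.012)&(np.hypot(P[:,0]-.55,P[:,1]-.049)<.05)]; print("cover top",np.percentile(q[:,2],90),[np.round(k,1) for k in cv2.minEnclosingCircle((q[:,:2]*1000).astype(np.float32))],q.mean(0).round(4))
```

```text
0.09349209335686241 [ 0.63120458 -0.00839546  0.26690593]
0.035 pred 275.97 304.07 seen 276.0 302.25
0.06 pred 276.08 304.58 seen 276.25 302.5
0.085 pred 276.19 305.1 seen 275.75 303.75
0.1 pred 276.26 305.43 seen 275.75 304.5
0.118 pred 276.34 305.82 seen 276.0 305.0
cover top 0.1298368262269032 [array([549.8,  49.4]), np.float64(28.4)] [0.5476 0.0538 0.1272]
```

View pics/p7.png

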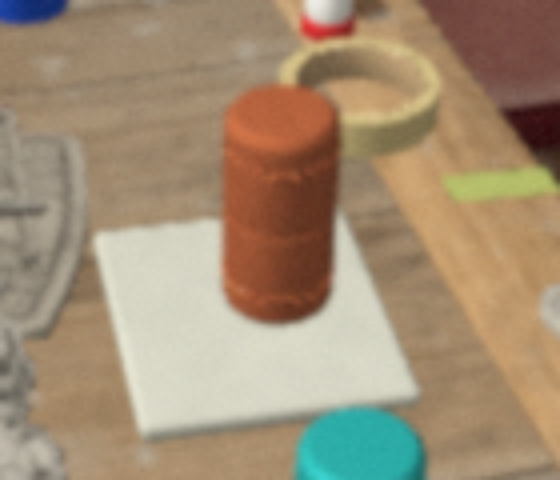

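The cover sits flush on the saggar with the seam at crop (278,237) and continuous edges. Its top is at about 0.129 m and centred at (0.5498, 0.0494). The gripper is clear, so I'm handing in.

```bash
python3 -c "
from bench import robot
print(robot.close_job())"
```

```text
the job is handed in; nothing more can be done
None
```

I put the charcoal in the saggar, set the cover on it rim on rim (aligned within about 1 mm in the final views), and handed the job in at about 24.5 s; the hand-in reported no verdict.

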